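# Stop the cloche plate rocking

## Task

The aluminium plate for the cloche rocks on one of its four corners. Press on its corners with the fingertips until you find the one that gives, then press that corner's hinged steel shim (the tongue beside it) down flat. Leave the other three shims standing, do not lift the plate or shove it along, leave the things around it where they are, and finish with the hand clear.

Things in the scene. Friction and masses are not known exactly. Their poses are not given: they have to be found in the camera images.
- plate: square aluminium plate 180 x 180 x 12 mm with a 14 mm turned-down rim, 1.4 kg, lying loose and level on four hidden rubber feet, top face 48 mm above the bench. Origin: centre of its underside (36 mm up), z up, x away from the robot, y to the left, within 0.25 rad of the robot's own
- plate_top (a point): centre of the plate's top face, 48 mm above the bench. Three feet are rigid (those corners give under 1.5 mm when pressed); under one corner, any of the four, is only a weak spring: pressed, it starts to give at about 3 N, is 7 mm down at about 7 N and comes back when let go. At rest nothing shows
- corner_near_left (a point): point to press on the plate's top face over its near left foot, 48 mm above the bench, 18 mm from the near edge and 28 mm from the left edge ('near' is towards the robot, 'left' is +y)
- corner_near_right (a point): point to press on the plate's top face over its near right foot, 48 mm above the bench, 18 mm from the near edge and 28 mm from the right edge ('near' is towards the robot, 'left' is +y)
- corner_far_left (a point): point to press on the plate's top face over its far left foot, 48 mm above the bench, 18 mm from the far edge and 28 mm from the left edge ('near' is towards the robot, 'left' is +y)
- corner_far_right (a point): point to press on the plate's top face over its far right foot, 48 mm above the bench, 18 mm from the far edge and 28 mm from the right edge ('near' is towards the robot, 'left' is +y)
- shim_near_left (a joint): hinged steel shim of the near left corner, in rad: 0 to 0.08 at the start (the tongue stands up about 40 degrees), 0.70 lying flat. It stays where it is left (stiff hinge, 0.2 N m: about 5 N on the tongue moves it). It goes flat only at the rocking corner, where its toe slips under the plate; at a sound corner the foot stops it at about 0.3
- shim_near_left_pad (a point): middle of that shim's tongue, upper face: press down here. Tongue: 26 mm wide, 4 mm thick, reaching 62 mm from its hinge, outward beyond the plate's left edge; this point is 44 mm from the hinge. Hinge line parallel to the plate's x, 10 mm outside the edge, 48 mm above the bench. The point is about 76 mm above the bench at the start; flat, it is at 50 mm and 11 mm farther out
- shim_near_right (a joint): hinged steel shim of the near right corner, in rad: 0 to 0.08 at the start (the tongue stands up about 40 degrees), 0.70 lying flat. It stays where it is left (stiff hinge, 0.2 N m: about 5 N on the tongue moves it). It goes flat only at the rocking corner, where its toe slips under the plate; at a sound corner the foot stops it at about 0.3
- shim_near_right_pad (a point): middle of that shim's tongue, upper face: press down here. Tongue: 26 mm wide, 4 mm thick, reaching 62 mm from its hinge, outward beyond the plate's right edge; this point is 44 mm from the hinge. Hinge line parallel to the plate's x, 10 mm outside the edge, 48 mm above the bench. The point is about 76 mm above the bench at the start; flat, it is at 50 mm and 11 mm farther out
- shim_far_left (a joint): hinged steel shim of the far left corner, in rad: 0 to 0.08 at the start (the tongue stands up about 40 degrees), 0.70 lying flat. It stays where it is left (stiff hinge, 0.2 N m: about 5 N on the tongue moves it). It goes flat only at the rocking corner, where its toe slips under the plate; at a sound corner the foot stops it at about 0.3
- shim_far_left_pad (a point): middle of that shim's tongue, upper face: press down here. Tongue: 26 mm wide, 4 mm thick, reaching 62 mm from its hinge, outward beyond the plate's left edge; this point is 44 mm from the hinge. Hinge line parallel to the plate's x, 10 mm outside the edge, 48 mm above the bench. The point is about 76 mm above the bench at the start; flat, it is at 50 mm and 11 mm farther out
- shim_far_right (a joint): hinged steel shim of the far right corner, in rad: 0 to 0.08 at the start (the tongue stands up about 40 degrees), 0.70 lying flat. It stays where it is left (stiff hinge, 0.2 N m: about 5 N on the tongue moves it). It goes flat only at the rocking corner, where its toe slips under the plate; at a sound corner the foot stops it at about 0.3
- shim_far_right_pad (a point): middle of that shim's tongue, upper face: press down here. Tongue: 26 mm wide, 4 mm thick, reaching 62 mm from its hinge, outward beyond the plate's right edge; this point is 44 mm from the hinge. Hinge line parallel to the plate's x, 10 mm outside the edge, 48 mm above the bench. The point is about 76 mm above the bench at the start; flat, it is at 50 mm and 11 mm farther out
- bottle: yellow push dispenser bottle, 62 mm across, 190 mm tall; origin at the centre of its foot. Leave alone
- pots: nest of three green plastic pots, 96 mm across, 114 mm tall; origin at the centre of the foot. Leave alone
- rake: stainless hand rake with a wooden handle, lying, about 260 mm long; origin near its middle on the bench, x towards the tines. Leave alone

How it is judged:
By the outcome, as a careful person would: the job done as asked, in the order asked, and still so for the second after the job is handed in, with the robot touching nothing.
It also fails if it takes over 58 s, if anything falls off the work surface, if the arm or the gripper's body presses on something with over 40 N, if the wrist force passes 120 N, or if a joint passes its speed limit or range.

## Robot

A 6-joint arm with a two-finger parallel gripper is mounted at the origin on the work surface. World frame = base frame: x ahead of the robot, y to its left, z up, the work surface at z = 0. Lengths are in m, angles in rad, forces in N, time in s.
With the tool pointing down it reaches from about 0.375 to 0.975 m from the base axis. Payload 3.8 kg.
Tool frame: the origin (TCP) lies on the centre line of the jaws, within the pads' length; the fingertips stand 14 mm ahead of it and the grasp point (between the pads) lies 5 mm behind it (bot.finger_overhang is the distance from the TCP to the fingertips, in m); y points along the fingers, x is the direction in which the jaws open and shut, and the axes are right-handed (so a half turn about y gives the same grasp; the last joint's range is limited). The gripper opens to 85 mm and grips with 20 to 120 N. Pads are 22 mm wide; open, the fingers measure 114 mm over their backs; the gripper's body (76 mm by 85 mm) begins 54 mm behind the grasp point. The pads swing forward as they close: fully open they stand 13 mm farther back than shut.
Start: joints at [-1.185, 0.264, 1.604, -0, 1.274, -0.037], TCP at [0.277, -0.616, 0.245] pointing down, gripper open.
Joint ranges: [-2.63, 2.63], [-0.94, 2.18], [0.31, 2.57], [-1.31, 4.45], [0, 2.66], [-2.55, 2.55]. Speed limits (rad/s): [2.57, 2.57, 3.14, 3.14, 3.14, 3.14].

## Interface

Orientations are given as a rotation vector (axis times angle).
In Python, from workcell import readout, read_camera, bot, spotter gives the robot as it stands.
- The arm moves only by the tool jog_arm, never from a script. Its argument "increments" is a list of rows, each a list of 7 numbers: the shift along the tool's x, y, z in m, then the turn, a rotation vector about the tool's x, y, z in rad, then the opening, from 0 (shut) to 1 (fully open). A call has 1 to 10 rows; each row shifts and turns the pose as measured when the row begins, along the tool's axes as they then stand; what a row does not reach is not made up. A row lasts 1/8 s, in which the tool goes at most 62.5 mm and 10.7 degrees, less where a joint would pass 70% of its speed; a pose out of reach is approached as far as the arm can. A call with a gripper value outside its range is refused whole. The fingers move at their own pace and stop on an object; "force" is the grip in N (left out, the last holds). Time passes only in rows, so rows that do not move let the fingers close. It gives the time, the measured TCP pose, the force and the opening at its end, in the units of the state.
- readout.read_state(): the state, without advancing time (a new reading comes with each control period).
- read_camera(name): name is "side" or "top"; returns a dict with "img" (420x560x3 uint8, blue, green, red), "range_z" (420x560 float32, m along the optical axis (not along the pixel's ray), 0 where there is no reading), "fx", "fy", "cx", "cy" (pixels), "world_from_camera" (4x4, takes a point from camera to world coordinates). Camera axes: x right, y down, z forward; pixel columns grow to the right and rows downward; lengths in m; the calibration is good to about 2 mm. A picture is of the moment at which its call begins.
- bot.finish_job(): hands the job in, once; it reports no verdict.
Trained networks look in a picture, given as the dict that the camera call returned (one of the last four; its "shot" number tells which), for a name from the list of things; names that differ only in an ending like _2 or _b are one class to them, and where a whole thing is asked for, a point or a joint stands for the part that bears it (a point fixed in the world has none). Each returns a list of dicts, best first, with "p" (0 to 1); they miss things now and then, are a little off and sometimes report something else, mostly with a low value. They report only what shows in the picture. A call takes as long as a camera call.
- spotter.masks_of(picture, thing): "mask" (420x560 bool, what is visible of it) and "location" ([column, row] in pixels, amid what is visible of it).
- spotter.spot_point(picture, thing): "location" ([column, row] in pixels: a listed point, or the origin of a listed thing).
The state is a dict: "time": time; "q": joint angles; "joint_vel": joint speeds; "joint_torque": joint torques, N m; "tool_pos": TCP position; "tcp_rot": TCP orientation; "wrist_force": force on the tool from outside, world axes, zero at the start; "torque": the same for the moment, N m; "width": opening from 0.0 (shut) to 1.0 (fully open).
Only numpy, scipy, OpenCV 4.12 (cv2) and the standard library are available. Lean on these libraries where they do the work, as an engineer would, in place of code of your own. Each camera call takes 0.05 s, during which the arm holds its last target. There are 200 camera calls.

## Working session

There is one attempt and no reset: what is moved stays moved. The work goes in short steps, Python scripts to look and compute and a tool call to move; the robot and the scene stay as the last step left them, time stands still between calls to the robot, and variables do not carry over. Pictures are saved under pics/ and viewed, about 8 in all and at most 12, crops included, and the job is handed in when it is done.

Besides the shell and the picture viewer there is one more tool, called by a JSON object that holds its "op" and its "data". jog_arm: Moves the arm, as the interface text tells. Its arguments: {"type":"object","properties":{"increments":{"type":"array"},"force":{"type":"number"}},"required":["increments"]}

```bash
mkdir -p pics
cat > h.py <<'E'
import numpy as np, cv2
from workcell import readout, read_camera, bot, spotter
def w(p,uv,z=None):
    u,v=uv; T=np.array(p["world_from_camera"]); 
    r=np.array([(u-p["cx"])/p["fx"],(v-p["cy"])/p["fy"],1.])
    if z is None:
        a=p["range_z"][int(v)-1:int(v)+2,int(u)-1:int(u)+2]; d=np.median(a[a>0]) if (a>0).any() else np.nan
    else: d=(z-T[2,3])/(T[:3,:3]@r)[2]
    return T[:3,:3]@(r*d)+T[:3,3]
C=["near_left","near_right","far_left","far_right"]
E
python3 - <<'E'
from h import *
np.set_printoptions(precision=4,suppress=True)
ims=[]
for n in ["top","side"]:
    p=read_camera(n); ims.append(p["img"]); cv2.imwrite(f"pics/{n}0.png",p["img"]); print(n)
    for t,z in [("plate_top",.048)]+[("corner_"+c,.048) for c in C]+[("shim_%s_pad"%c,.076) for c in C]+[("bottle",0),("pots",0),("rake",0)]:
        for d in spotter.spot_point(p,t)[:2]: print(t,round(d["p"],2),np.round(d["location"],1),w(p,d["location"],z),w(p,d["location"]))
s=readout.read_state(); print(s)
E
```

```text
top
plate_top 0.72 [264.  224.5] [0.5578 0.0121 0.048 ] [0.5579 0.0122 0.0467]
plate_top 0.41 [288.4 198.8] [ 0.6256 -0.0516  0.048 ] [ 0.6258 -0.0517  0.0464]
corner_near_left 0.92 [234.  242.4] [0.511  0.0898 0.048 ] [0.5111 0.09   0.0451]
corner_near_right 0.82 [278.9 256.2] [ 0.4756 -0.0268  0.048 ] [ 0.4756 -0.0268  0.0473]
corner_far_left 0.87 [243.1 189.2] [0.6508 0.0676 0.048 ] [0.6508 0.0676 0.0478]
corner_far_left 0.27 [113.6 234.8] [0.5301 0.4028 0.048 ] [0.5261 0.3793 0.1145]
corner_far_right 0.58 [291.1 197.7] [ 0.6285 -0.0587  0.048 ] [ 0.6288 -0.0588  0.0461]
corner_far_right 0.2 [115.1 236.3] [0.5262 0.3988 0.048 ] [0.5231 0.3797 0.1024]
shim_near_left_pad 0.69 [203.9 237.1] [0.5231 0.1638 0.076 ] [0.523  0.1638 0.0763]
shim_near_right_pad 0.73 [306.6 256.9] [ 0.4736 -0.0964  0.076 ] [ 0.4736 -0.0965  0.0744]
shim_far_left_pad 0.8 [218.1 188.7] [0.6474 0.1299 0.076 ] [0.648  0.1303 0.0725]
shim_far_right_pad 0.49 [317.4 211.1] [ 0.5901 -0.1248  0.076 ] [ 0.59   -0.1247  0.0764]
bottle 0.72 [114.3 235.6] [0.5307 0.4178 0.    ] [0.5246 0.3801 0.1071]
pots 0.86 [129.9 19
[... 1042 characters left out ...]
7  -0.1333  0.0812]
bottle 0.69 [196.9 377. ] [0.5226 0.4056 0.    ] [0.4997 0.4221 0.0545]
pots 0.84 [158.8 335.3] [0.6558 0.377  0.    ] [0.6105 0.4035 0.0795]
rake 0.79 [360.3 165.6] [ 0.5415 -0.4079 -0.    ] [ 0.543  -0.412  -0.0033]
{'time': 1.3, 'q': array([-1.1849,  0.2639,  1.604 ,  0.    ,  1.2737, -0.0369]), 'joint_vel': array([-0.0006,  0.0004,  0.0008,  0.0005, -0.0005,  0.0003]), 'joint_torque': array([  0.0015, -51.5059, -36.7715,  -0.    ,   0.0011,   0.    ]), 'tool_pos': array([ 0.2769, -0.6156,  0.2453]), 'tcp_rot': array([-1.38  ,  0.8924, -0.8924]), 'wrist_force': array([-0.3173,  0.3568, -0.2926]), 'torque': array([-0.0124, -0.0021, -0.0073]), 'width': 0.997013629922548}
```

View pics/top0.png

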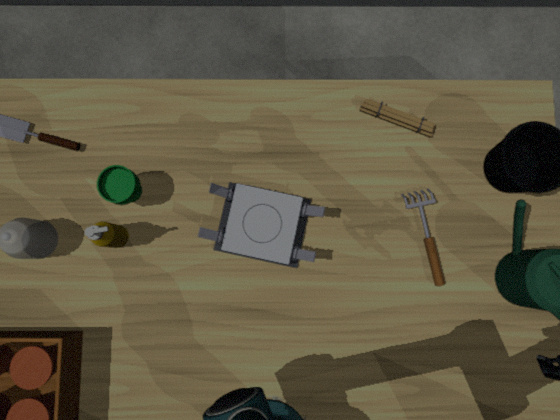

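View pics/side0.png

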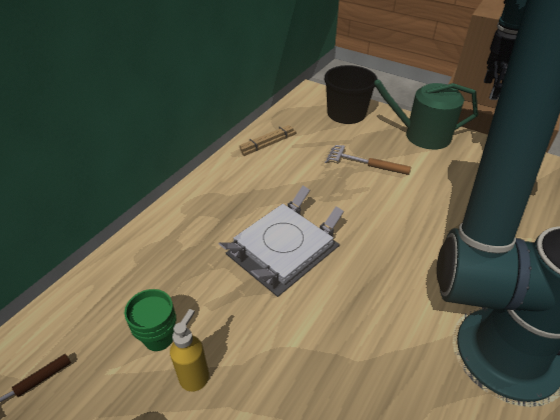

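```bash
cat >> h.py <<'E'
def cloud(p):
    T=np.array(p["world_from_camera"]); v,u=np.mgrid[0:420,0:560]; d=p["range_z"]
    P=np.stack([(u-p["cx"])/p["fx"]*d,(v-p["cy"])/p["fy"]*d,d],-1)@T[:3,:3].T+T[:3,3]; P[d<=0]=np.nan; return P
E
python3 - <<'E'
from h import *
np.set_printoptions(precision=4,suppress=True)
for n in ["top","side"]:
    p=read_camera(n); P=cloud(p); g=p["img"].mean(-1)
    for thing in ["plate"]:
        m=spotter.masks_of(p,thing); print(n,[round(x["p"],2) for x in m])
        M=m[0]["mask"]; q=P[M&(abs(P[...,2]-.047)<.006)]
        r=cv2.minAreaRect((q[:,:2]*1000).astype(np.float32)); print("mask rect",r,len(q),np.nanmedian(q[:,2]))
        q=P[M&(g>110)&(abs(P[...,2]-.047)<.006)]
        if len(q): print("bright",cv2.minAreaRect((q[:,:2]*1000).astype(np.float32)),len(q))
    for c in C:
        m=spotter.masks_of(p,"shim_"+c)
        if m:
            q=P[m[0]["mask"]]; q=q[q[:,2]>.055]; print(c,round(m[0]["p"],2),len(q),q.mean(0) if len(q) else 0, np.nanmax(q[:,2]) if len(q) else 0)
    c=cv2.resize(p["img"][150:300,160:380],None,fx=3.6,fy=3.6,interpolation=cv2.INTER_CUBIC) ; cv2.imwrite(f"pics/{n}1.png",np.clip(c*1.4,0,255).astype(np.uint8))
from scipy.spatial.transform import Rotation as R
print(R.from_rotvec(readout.read_state()["tcp_rot"]).as_matrix())
E
```

```text
top []Traceback (most recent call last):
  File "<stdin>", line 7, in <module>
IndexError: list index out of range
```

Run:
```python
from h import *
np.set_printoptions(precision=4,suppress=True)
for n in ["top","side"]:
    p=read_camera(n); P=cloud(p); g=p["img"].mean(-1)
    M=(abs(P[...,2]-.047)<.006)&(abs(P[...,0]-.558)<.14)&(abs(P[...,1]-.015)<.14)
    for th in (90,120,140):
        M2=(M&(g>th)).astype(np.uint8); M2=cv2.morphologyEx(M2,cv2.MORPH_OPEN,np.ones((3,3)))
        k,l,s,_=cv2.connectedComponentsWithStats(M2); b=1+np.argmax(s[1:,4]); q=P[l==b]
        print(n,th,cv2.minAreaRect((q[:,:2]*1000).astype(np.float32)),len(q),q[:,2].mean())
    for c in C:
        m=spotter.masks_of(p,"shim_"+c)
        if m:
            q=P[m[0]["mask"]]; q=q[q[:,2]>.055]; print(c,round(m[0]["p"],2),len(q),q.mean(0) if len(q) else 0, np.nanmax(q[:,2]) if len(q) else 0)
    c=cv2.resize(p["img"][150:300,160:380],None,fx=3.6,fy=3.6,interpolation=cv2.INTER_CUBIC) ; cv2.imwrite(f"pics/{n}1.png",np.clip(c*1.4,0,255).astype(np.uint8))
from scipy.spatial.transform import Rotation as R
print(R.from_rotvec(readout.read_state()["tcp_rot"]).as_matrix())
```

```text
top 90 ((561.8718872070312, 18.260848999023438), (178.97068786621094, 179.17361450195312), 77.85692596435547) 4571 0.04687862418655756
top 120 ((562.040771484375, 17.73522186279297), (175.2653350830078, 175.71377563476562), 77.91728210449219) 3041 0.046874391999044814Traceback (most recent call last):
  File "<stdin>", line 8, in <module>
    return _wrapfunc(a, 'argmax', axis=axis, out=out, **kwds)
    return bound(*args, **kwds)
ValueError: attempt to get argmax of an empty sequence
```

```bash
cat >> h.py <<'E'
from scipy.spatial.transform import Rotation as R
np.set_printoptions(precision=4,suppress=True)
PC=np.array([.562,.018]); YAW=-.211
def pl(x,y): c,s=np.cos(YAW),np.sin(YAW); return PC+[c*x-s*y,s*x+c*y]
def inc(x,y,z):
    s=readout.read_state(); Rm=R.from_rotvec(s["tcp_rot"]); d=Rm.inv().apply(np.array([x,y,z])-s["tool_pos"])
    print("tool d mm",d*1000,"rot\n",Rm.as_matrix(),"t",s["time"],"F",s["wrist_force"],s["tool_pos"])
E
python3 - <<'E'
from h import *
for a in [(-.072,.062),(-.072,-.062),(.072,.062),(.072,-.062)]: print(a,pl(*a))
inc(*pl(-.072,-.062),.12)
p=read_camera("top")
P=cloud(p); cx,cy=PC; c,s=np.cos(YAW),np.sin(YAW)
d=P[...,:2]-PC; X=c*d[...,0]+s*d[...,1]; Y=-s*d[...,0]+c*d[...,1]
for sx in (-1,1):
  for sy in (-1,1):
    m=(P[...,2]>.056)&(P[...,2]<.11)&(X*sx>0.02)&(X*sx<.11)&(Y*sy>.09)&(Y*sy<.19)
    print(sx,sy,m.sum(),"X",np.percentile(X[m],[3,50,97]),"Y",np.percentile(Y[m],[3,97]),"z",P[m][:,2].max(),np.polyfit(abs(Y[m]),P[m][:,2],1))
E
```

```text
(-0.072, 0.062) [0.5046 0.0937]
(-0.072, -0.062) [ 0.4786 -0.0275]
(0.072, 0.062) [0.6454 0.0635]
(0.072, -0.062) [ 0.6194 -0.0577]
tool d mm [-453.4803  125.276   425.1706] rot
 [[ 0.4103 -0.      0.9119]
 [-0.9119  0.      0.4103]
 [-0.0001 -1.     -0.    ]] t 1.45 F [ 0.6925 -1.01    0.3849] [ 0.2769 -0.6156  0.2453]
-1 -1 177 X [-0.0712 -0.0586 -0.0465] Y [-0.1475 -0.1072] z 0.09058604695092409 [ 0.75   -0.0232]
-1 1 188 X [-0.071  -0.059  -0.0467] Y [0.1085 0.1493] z 0.08745954484119212 [ 0.6893 -0.0177]
1 -1 170 X [0.0445 0.057  0.0689] Y [-0.1472 -0.1089] z 0.09081497222125212 [ 0.7963 -0.0288]
1 1 179 X [0.0448 0.0566 0.069 ] Y [0.1089 0.1482] z 0.08940641400235783 [ 0.7496 -0.0242]
```

{"op": "jog_arm", "data": {"increments": [[-0.045, 0.008, 0.042, 0, 0, 0, 0], [-0.045, 0.008, 0.042, 0, 0, 0, 0], [-0.045, 0.008, 0.042, 0, 0, 0, 0], [-0.045, 0.008, 0.042, 0, 0, 0, 0], [-0.045, 0.008, 0.042, 0, 0, 0, 0], [-0.045, 0.008, 0.042, 0, 0, 0, 0], [-0.045, 0.008, 0.042, 0, 0, 0, 0], [-0.045, 0.008, 0.042, 0, 0, 0, 0], [0, 0, 0, 0, 0.16, 0, 0], [0, 0, 0, 0, 0.16, 0, 0]]}}

```text
time: 2.75
tool_pos: [0.4397, -0.1433, 0.1811]
tcp_rot: [-1.25, 1.132, -1.148]
wrist_force: [-0.8, -0.2, 0.4]
width: -0.002
```

{"op": "jog_arm", "data": {"increments": [[0, 0, 0, 0, 0.16, 0, 0], [0, 0, 0, 0, 0.15, 0, 0], [0, 0, 0, 0, 0, 0, 0]]}}

```text
time: 3.12
tool_pos: [0.4401, -0.1424, 0.1817]
tcp_rot: [-1.091, 1.363, -1.38]
wrist_force: [-0.2, -0.2, 0.1]
width: -0.001
```

```bash
python3 -c "
from h import *
inc(*pl(-.072,-.062),.08)"
```

```text
tool d mm [-120.8528  101.3763   11.1187] rot
 [[-0.2219  0.0086  0.975 ]
 [-0.9751 -0.0053 -0.2219]
 [ 0.0033 -0.9999  0.0096]] t 3.125 F [-0.2078 -0.1537  0.0679] [ 0.4401 -0.1424  0.1817]
```

{"op": "jog_arm", "data": {"increments": [[-0.06, 0.02, 0.006, 0, 0, 0, 0], [-0.06, 0.03, 0.005, 0, 0, 0, 0], [0, 0.04, 0, 0, 0, 0, 0], [0, 0.012, 0, 0, 0, 0, 0], [0, 0.006, 0, 0, 0, 0, 0], [0, 0.0, 0, 0, 0, 0, 0]]}}

```text
time: 3.88
tool_pos: [0.4828, -0.0309, 0.0763]
tcp_rot: [-1.09, 1.348, -1.379]
wrist_force: [0.2, -0.4, -0.1]
width: -0.001
```

```bash
python3 -c "
from h import *
inc(*pl(-.072,-.062),.062)"
```

```text
tool d mm [-2.4245 14.2389 -5.0952] rot
 [[-0.2129  0.0183  0.9769]
 [-0.9771 -0.0076 -0.2128]
 [ 0.0036 -0.9998  0.0195]] t 3.875 F [ 0.2331 -0.4182 -0.1135] [ 0.4828 -0.0309  0.0763]
```

{"op": "jog_arm", "data": {"increments": [[-0.002, 0.006, -0.005, -0.018, 0, 0, 0], [0, 0.004, 0, 0, 0, 0, 0], [0, 0.002, 0, 0, 0, 0, 0], [0, 0, 0, 0, 0, 0, 0]]}}

```text
time: 4.38
tool_pos: [0.4805, -0.0293, 0.0664]
tcp_rot: [-1.097, 1.361, -1.372]
wrist_force: [0.4, 0.7, -0.5]
width: 0.001
```

{"op": "jog_arm", "data": {"increments": [[0, 0.002, 0, 0, 0, 0, 0], [0, 0, 0, 0, 0, 0, 0]]}}

```text
time: 4.62
tool_pos: [0.4806, -0.0294, 0.0645]
tcp_rot: [-1.097, 1.361, -1.372]
wrist_force: [-0.4, 0.7, 0.7]
width: 0.002
```

{"op": "jog_arm", "data": {"increments": [[0, 0.002, 0, 0, 0, 0, 0], [0, 0, 0, 0, 0, 0, 0]]}}

```text
time: 4.88
tool_pos: [0.4807, -0.0293, 0.0624]
tcp_rot: [-1.097, 1.361, -1.372]
wrist_force: [0.1, 0.2, 0.0]
width: -0.001
```

{"op": "jog_arm", "data": {"increments": [[0, 0.001, 0, 0, 0, 0, 0], [0, 0, 0, 0, 0, 0, 0]]}}

```text
time: 5.12
tool_pos: [0.481, -0.0293, 0.0621]
tcp_rot: [-1.097, 1.36, -1.372]
wrist_force: [-0.4, 0.1, -0.0]
width: 0.001
```

{"op": "jog_arm", "data": {"increments": [[0, 0.001, 0, 0, 0, 0, 0], [0, 0, 0, 0, 0, 0, 0]]}}

```text
time: 5.38
tool_pos: [0.4812, -0.0294, 0.0621]
tcp_rot: [-1.097, 1.36, -1.372]
wrist_force: [-0.2, 0.7, 0.1]
width: -0.002
```

{"op": "jog_arm", "data": {"increments": [[0, 0.002, 0, 0, 0, 0, 0]]}}

```text
time: 5.5
tool_pos: [0.4814, -0.0294, 0.0617]
tcp_rot: [-1.098, 1.361, -1.372]
wrist_force: [-9.3, 1.1, 24.9]
width: -0.001
```

{"op": "jog_arm", "data": {"increments": [[0, 0.003, 0, 0, 0, 0, 0]]}}

```text
time: 5.62
tool_pos: [0.4814, -0.0294, 0.0615]
tcp_rot: [-1.099, 1.362, -1.371]
wrist_force: [-14.3, 1.4, 34.5]
width: -0.0
```

{"op": "jog_arm", "data": {"increments": [[0, 0.004, 0, 0, 0, 0, 0]]}}

```text
time: 5.75
tool_pos: [0.4815, -0.0294, 0.0614]
tcp_rot: [-1.101, 1.363, -1.37]
wrist_force: [-17.6, 2.2, 40.9]
width: 0.001
```

{"op": "jog_arm", "data": {"increments": [[0, -0.015, 0, 0, 0, 0, 0], [-0.04, 0, -0.002, 0, 0, 0, 0], [-0.042, 0, 0, 0, 0, 0, 0], [-0.042, 0, 0, 0, 0, 0, 0], [0, 0, 0, 0, 0, 0, 0]]}}

```text
time: 6.38
tool_pos: [0.5089, 0.0947, 0.0777]
tcp_rot: [-1.095, 1.361, -1.374]
wrist_force: [-0.4, -0.8, 0.2]
width: -0.0
```

```bash
python3 -c "
from h import *
inc(*pl(-.072,.062),.065)"
```

```text
tool d mm [ 1.9178 12.6721 -4.1163] rot
 [[-0.2168  0.0073  0.9762]
 [-0.9762 -0.0041 -0.2168]
 [ 0.0024 -1.      0.008 ]] t 6.375 F [-0.4129 -0.7909  0.1821] [0.5089 0.0947 0.0777]
```

{"op": "jog_arm", "data": {"increments": [[0.002, 0.008, -0.004, -0.008, 0, 0, 0], [0, 0.005, 0, 0, 0, 0, 0], [0, 0.001, 0, 0, 0, 0, 0], [0, 0.001, 0, 0, 0, 0, 0]]}}

```text
time: 6.88
tool_pos: [0.5032, 0.0919, 0.0618]
tcp_rot: [-1.1, 1.373, -1.371]
wrist_force: [-4.2, 3.9, 15.0]
width: 0.003
```

{"op": "jog_arm", "data": {"increments": [[0, 0.0015, 0, 0, 0, 0, 0]]}}

```text
time: 7.0
tool_pos: [0.5032, 0.0919, 0.0618]
tcp_rot: [-1.098, 1.375, -1.371]
wrist_force: [-6.0, 2.4, 15.2]
width: -0.002
```

{"op": "jog_arm", "data": {"increments": [[0, 0.0015, 0, 0, 0, 0, 0]]}}

```text
time: 7.12
tool_pos: [0.5032, 0.0919, 0.0618]
tcp_rot: [-1.097, 1.377, -1.371]
wrist_force: [-5.1, 2.3, 12.5]
width: -0.0
```

{"op": "jog_arm", "data": {"increments": [[0, 0.0015, 0, 0, 0, 0, 0]]}}

```text
time: 7.25
tool_pos: [0.5032, 0.0918, 0.0618]
tcp_rot: [-1.096, 1.379, -1.371]
wrist_force: [-4.6, 2.7, 11.6]
width: -0.003
```

{"op": "jog_arm", "data": {"increments": [[0, -0.015, 0, 0, 0, 0, 0], [0, 0, 0.047, 0, 0, 0, 0], [0, 0, 0.047, 0, 0, 0, 0], [0, 0, 0.047, 0, 0, 0, 0], [0, 0, 0, 0, 0, 0, 0]]}}

```text
time: 7.88
tool_pos: [0.6448, 0.0557, 0.0796]
tcp_rot: [-1.092, 1.378, -1.375]
wrist_force: [-1.0, -0.7, 0.0]
width: -0.0
```

```bash
python3 -c "
from h import *
inc(*pl(.072,.062),.065)"
```

```text
tool d mm [-7.722  14.6277 -1.227 ] rot
 [[-0.2278 -0.0012  0.9737]
 [-0.9737  0.0015 -0.2278]
 [-0.0012 -1.     -0.0015]] t 7.875 F [-0.9617 -0.7128  0.0365] [0.6448 0.0557 0.0796]
```

{"op": "jog_arm", "data": {"increments": [[-0.007, 0.008, -0.001, 0, 0, 0, 0], [0, 0.005, 0, 0, 0, 0, 0], [0, 0.0015, 0, 0, 0, 0, 0], [0, 0.0015, 0, 0, 0, 0, 0]]}}

```text
time: 8.38
tool_pos: [0.6415, 0.0633, 0.0621]
tcp_rot: [-1.095, 1.381, -1.373]
wrist_force: [0.0, -0.3, 0.9]
width: -0.0
```

{"op": "jog_arm", "data": {"increments": [[0, 0.0015, 0, 0, 0, 0, 0]]}}

```text
time: 8.5
tool_pos: [0.6416, 0.0634, 0.0612]
tcp_rot: [-1.095, 1.38, -1.374]
wrist_force: [-0.4, -1.2, 3.4]
width: 0.0
```

{"op": "jog_arm", "data": {"increments": [[0, 0.0015, 0, 0, 0, 0, 0]]}}

```text
time: 8.62
tool_pos: [0.6417, 0.0635, 0.0603]
tcp_rot: [-1.094, 1.38, -1.374]
wrist_force: [-1.7, -0.1, 4.2]
width: -0.001
```

{"op": "jog_arm", "data": {"increments": [[0, 0.0015, 0, 0, 0, 0, 0]]}}

```text
time: 8.75
tool_pos: [0.6418, 0.0635, 0.0594]
tcp_rot: [-1.094, 1.379, -1.374]
wrist_force: [-1.1, -0.9, 3.8]
width: -0.002
```

{"op": "jog_arm", "data": {"increments": [[0, 0.003, 0, 0, 0, 0, 0], [0, 0.002, 0, 0, 0, 0, 0]]}}

```text
time: 9.0
tool_pos: [0.6422, 0.0637, 0.0558]
tcp_rot: [-1.093, 1.379, -1.374]
wrist_force: [-3.7, 0.4, 7.6]
width: -0.002
```

{"op": "jog_arm", "data": {"increments": [[0, -0.02, 0, 0, 0, 0, 0], [0, -0.03, 0, 0, 0, 0, 0], [0, -0.03, 0, 0, 0, 0, 0], [0, 0, 0, 0, 0, 0, 0]]}}

```text
time: 9.5
tool_pos: [0.6429, 0.0636, 0.1396]
tcp_rot: [-1.092, 1.379, -1.374]
wrist_force: [0.2, -0.2, -0.0]
width: 0.003
```

Run:
```python
from h import *
p=read_camera("side")
c=cv2.resize(p["img"][140:320,180:400],None,fx=3.3,fy=3.3,interpolation=cv2.INTER_CUBIC); cv2.imwrite("pics/side2.png",np.clip(c*1.2,0,255).astype(np.uint8))
print(pl(.057,.136))
inc(*pl(.057,.136),.105)
P=cloud(p); c,s=np.cos(YAW),np.sin(YAW)
d=P[...,:2]-PC; X=c*d[...,0]+s*d[...,1]; Y=-s*d[...,0]+c*d[...,1]
m=(P[...,2]>.056)&(P[...,2]<.10)&(X>0.02)&(X<.11)&(Y>.09)&(Y<.19)
print(m.sum(),"X",np.percentile(X[m],[3,50,97]),"Y",np.percentile(Y[m],[3,97]),P[m][:,2].max())
```

```text
[0.6462 0.139 ]
tool d mm [-74.4935  32.8997 -12.5866] rot
 [[-0.2277 -0.0049  0.9737]
 [-0.9737  0.0018 -0.2277]
 [-0.0007 -1.     -0.0052]] t 9.55 F [ 0.5172 -0.3259 -0.4697] [0.6417 0.0636 0.1378]
113 X [0.0421 0.0534 0.0688] Y [0.1053 0.1465] 0.08883614264773843
```

View pics/side2.png

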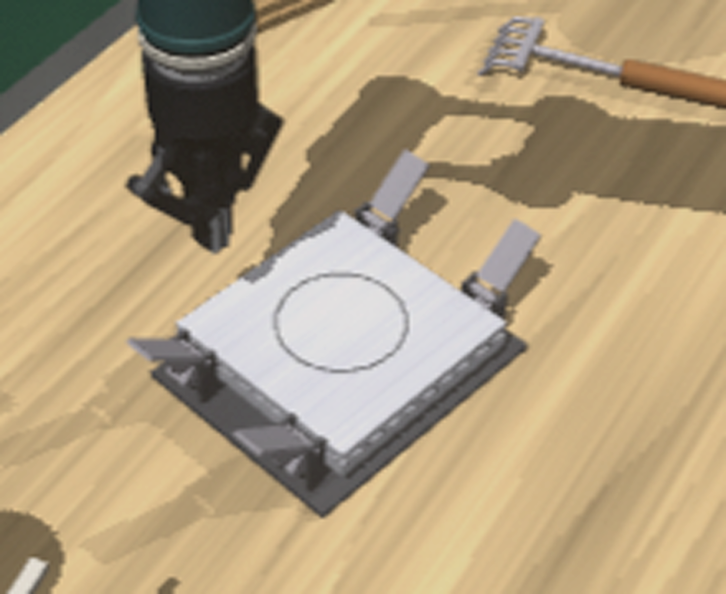

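{"op": "jog_arm", "data": {"increments": [[-0.04, 0, -0.007, 0, 0, 0, 0], [-0.036, 0, -0.006, 0, 0, 0, 0], [0, 0.015, 0, 0, 0, 0, 0], [0, 0.012, 0, 0, 0, 0, 0], [0, 0, 0, 0, 0, 0, 0]]}}

```text
time: 10.18
tool_pos: [0.6416, 0.1398, 0.1025]
tcp_rot: [-1.104, 1.389, -1.373]
wrist_force: [1.2, -0.3, -0.3]
width: 0.002
```

```bash
python3 -c "
from h import *
inc(*pl(.057,.138),.100)"
```

```text
tool d mm [-2.3109  2.4329  4.7075] rot
 [[-0.2297 -0.0156  0.9731]
 [-0.9733 -0.0007 -0.2297]
 [ 0.0042 -0.9999 -0.0151]] t 10.175 F [ 1.1728 -0.3133 -0.2998] [0.6416 0.1398 0.1025]
```

{"op": "jog_arm", "data": {"increments": [[-0.002, 0.001, 0.004, 0.015, 0, 0, 0], [0, 0.004, 0, 0, 0, 0, 0], [0, 0.004, 0, 0, 0, 0, 0], [0, 0.004, 0, 0, 0, 0, 0]]}}

```text
time: 10.68
tool_pos: [0.6484, 0.1392, 0.0918]
tcp_rot: [-1.088, 1.374, -1.384]
wrist_force: [-0.2, -0.9, 4.3]
width: 0.0
```

{"op": "jog_arm", "data": {"increments": [[0, 0.005, 0, 0, 0, 0, 0], [0, 0.005, 0, 0, 0, 0, 0], [0, 0.005, 0, 0, 0, 0, 0]]}}

```text
time: 11.05
tool_pos: [0.6505, 0.1403, 0.0783]
tcp_rot: [-1.082, 1.373, -1.385]
wrist_force: [-0.8, 2.2, 5.6]
width: 0.001
```

{"op": "jog_arm", "data": {"increments": [[0, 0.005, 0, 0, 0, 0, 0], [0, 0.005, 0, 0, 0, 0, 0]]}}

```text
time: 11.3
tool_pos: [0.6512, 0.1418, 0.0688]
tcp_rot: [-1.079, 1.373, -1.383]
wrist_force: [-0.7, 2.7, 5.0]
width: 0.002
```

```bash
python3 -c "
from h import *
inc(*pl(.057,.143),.064)"
```

```text
tool d mm [-3.0922  4.8039 -4.4154] rot
 [[-0.233   0.011   0.9724]
 [-0.9725  0.0011 -0.233 ]
 [-0.0036 -0.9999  0.0104]] t 11.3 F [-0.6944  2.7     5.0407] [0.6512 0.1418 0.0688]
```

{"op": "jog_arm", "data": {"increments": [[-0.001, 0.004, -0.003, -0.01, 0, 0, 0], [0, 0.003, 0, 0, 0, 0, 0]]}}

```text
time: 11.55
tool_pos: [0.6501, 0.1434, 0.0634]
tcp_rot: [-1.084, 1.379, -1.379]
wrist_force: [-6.5, -1.1, 21.1]
width: 0.004
```

{"op": "jog_arm", "data": {"increments": [[0, 0.002, 0, 0, 0, 0, 0]]}}

```text
time: 11.68
tool_pos: [0.6501, 0.1434, 0.0634]
tcp_rot: [-1.084, 1.379, -1.379]
wrist_force: [-5.3, -1.1, 18.6]
width: 0.003
```

{"op": "jog_arm", "data": {"increments": [[0, 0.002, 0, 0, 0, 0, 0]]}}

```text
time: 11.8
tool_pos: [0.65, 0.1434, 0.0634]
tcp_rot: [-1.085, 1.38, -1.379]
wrist_force: [-4.7, -0.6, 14.3]
width: 0.003
```

Hard stop at the flat height. Retreat up and check.

{"op": "jog_arm", "data": {"increments": [[0, -0.02, 0, 0, 0, 0, 0], [0, -0.05, 0, 0, 0, 0, 0], [0, -0.05, 0, 0, 0, 0, 0], [0, -0.05, 0, 0, 0, 0, 0], [0.055, 0, -0.02, 0, 0, 0, 0], [0.055, 0, -0.02, 0, 0, 0, 0], [0.055, 0, -0.02, 0, 0, 0, 0], [0.055, 0, -0.02, 0, 0, 0, 0], [0.055, 0, -0.02, 0, 0, 0, 0], [0, 0, 0, 0, 0, 0, 0]]}}

```text
time: 13.05
tool_pos: [0.4809, -0.1074, 0.2381]
tcp_rot: [-1.093, 1.382, -1.376]
wrist_force: [-0.8, 0.3, -0.4]
width: 0.001
```

{"op": "jog_arm", "data": {"increments": [[0.055, 0, -0.01, 0, 0, 0, 0], [0.055, 0, -0.01, 0, 0, 0, 0], [0, 0, 0, 0, 0, 0, 0]]}}

```text
time: 13.42
tool_pos: [0.4362, -0.2105, 0.2384]
tcp_rot: [-1.091, 1.381, -1.374]
wrist_force: [-0.0, 0.9, -0.5]
width: 0.001
```

Run:
```python
from h import *
ims=[]
for n in ("top","side"):
    p=read_camera(n)
    c=p["img"][140:320,170:390]; ims.append(cv2.resize(c,None,fx=1.8 if 0 else 1.8,fy=1.8,interpolation=cv2.INTER_CUBIC))
    P=cloud(p); c,s=np.cos(YAW),np.sin(YAW); g=p["img"].mean(-1)
    d=P[...,:2]-PC; X=c*d[...,0]+s*d[...,1]; Y=-s*d[...,0]+c*d[...,1]
    for sx in (-1,1):
      for sy in (-1,1):
        m=(P[...,2]>.035)&(P[...,2]<.11)&(X*sx>0.045)&(X*sx<.07)&(Y*sy>.11)&(Y*sy<.18)
        print(n,sx,sy,m.sum(),"Y",np.percentile(Y[m],[3,97]),"z",P[m][:,2].max(),np.polyfit(abs(Y[m]),P[m][:,2],1))
    if n=="top":
        M=((abs(P[...,2]-.047)<.006)&(abs(X)<.12)&(abs(Y)<.1)&(g>90)).astype(np.uint8); M=cv2.morphologyEx(M,cv2.MORPH_OPEN,np.ones((3,3)))
        k,l,st,_=cv2.connectedComponentsWithStats(M); q=P[l==1+np.argmax(st[1:,4])]; print(cv2.minAreaRect((q[:,:2]*1000).astype(np.float32)))
cv2.imwrite("pics/fin.png",np.clip(np.hstack(ims)*1.2,0,255).astype(np.uint8))
print(readout.read_state()["tool_pos"])
```

```text
top -1 -1 152 Y [-0.1474 -0.1115] z 0.08921721818845252 [ 0.7843 -0.0278]
top -1 1 168 Y [0.1108 0.1495] z 0.08858943615234072 [ 0.7193 -0.0213]
top 1 -1 153 Y [-0.1472 -0.1112] z 0.09264932099573087 [ 0.81   -0.0307]
top 1 1 187 Y [0.1112 0.1608] z 0.054249977446837905 [-0.0131  0.0505]
((561.7142944335938, 18.432594299316406), (179.56541442871094, 179.4860382080078), 77.89073181152344)
side -1 -1 159 Y [-0.1486 -0.1113] z 0.09068594139062114 [ 0.7892 -0.0306]
side -1 1 98 Y [0.1108 0.1485] z 0.0877563874454863 [ 0.9036 -0.0451]
side 1 -1 147 Y [-0.149 -0.111] z 0.08993261388940565 [ 0.7799 -0.029 ]
side 1 1 157 Y [0.1122 0.1591] z 0.053316543641902636 [-0.0091  0.0504]
[ 0.4372 -0.2082  0.2383]
```

View pics/fin.png

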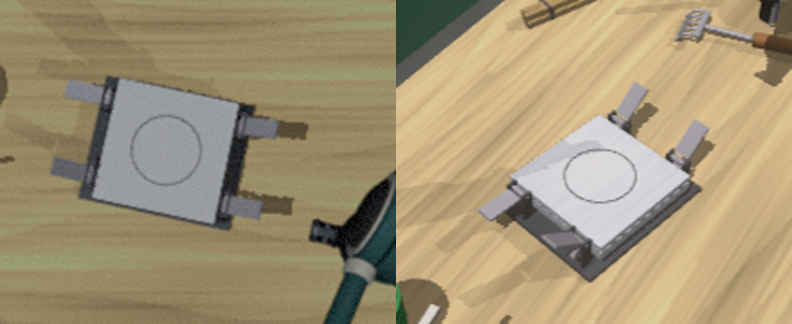

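The picture shows the far-left tongue flat (top view at about (85,92)). The other three still stand, the plate hasn't moved, and the hand is clear.

```bash
python3 -c "
from h import *
print(bot.finish_job())"
```

```text
the job is handed in; nothing more can be done
None
```

The far-left corner is the one that rocks. I pressed its shim down flat and handed the job in at about 13.5 s on the robot's clock.

- **Corners:** The near-right corner held at about 41 N and the near-left at about 15 N, both giving less than 1 mm. The far-left corner began to give at about 3.5 N and was 6 mm down at 7.6 N. I did not press the far-right corner, since the rocking one was already found.
- **Shim:** The far-left tongue went down at about 5 N, past where a sound corner would have stopped it, and came to a hard stop at the flat height.
- **Last checks:** After I withdrew the hand, depth from both cameras showed the far-left tongue level (slope about −0.01). The other three still stand at about 38–42°. The plate is within 0.3 mm and 0.1° of where it started, and the hand is well clear with no contact force.
- **Disagreements:** The near-right press also put about 18 N sideways on the plate, but it did not move. The side camera gave a steeper slope for the near-left shim (0.90 against 0.72 from the top), where it sees little of the tongue. The highest point it measured there agreed with the top camera to 1 mm.
- **Not measured:** I did not measure the bottle, pots or rake again. The arm stayed away from the bottle and pots, passed high above the bench on the rake's side, and felt no contact on the way.

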